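# Push up the food case's counterweighted window to the clip

## Task

Make room for a steamer tier to go into the glass food case: with the fingertips beneath the lip along the bottom of its sloping, counterweighted front window, push the window up until the lip is level with the dark pointer clip on the side rail (to about half a centimetre). Then take the hand away and leave the window standing there. Only push - do not pinch the lip - and do not shift the clip or anything else on the counter.

Things in the scene. Friction and masses are not known exactly. Their poses are not given: they have to be found in the camera images.
- window (a joint): How far the front window is pushed up its rails, m: 0 fully down, 0.22 fully up, starts at 0 to 0.03. Aluminium-framed glass, 336 x 182 mm, leaning back 0.70 rad from vertical, sliding only along its own plane. Counterweights hidden in the rails balance it: it stays wherever it is left and needs 2 to 4 N along the slope plus 12 N per m/s.
- lip_under (a point): Middle of the underside of the lip, a flat ledge 320 mm long, 12 mm thick, standing out 45 mm square to the pane at the window's bottom edge. Axes: z up the slope (sliding direction), x square to the pane into the case (forward, down), y to the lip's left end seen from the robot. Front edge 22.5 mm along -x, pane 22.5 mm along +x; the lip is on the +z side.
- lip_end (a point): Point at the left end (+y) of the lip, half-way through its thickness (6 mm up the slope from the underside), 5 mm behind its front edge. Axes as lip_under. The lip's top is stepped: its upper 6 mm is set back 8 mm from the front edge. The window is at the marked height when this point is level, along the slope, with clip_tip.
- clip_tip (a point): Tip of the dark steel marker clip's pointer on the left rail: a 4 mm thick blade pointing at the lip's left end (4 mm gap), on a 30 mm block with a round screw head. The point is at half the blade's thickness; axes as lip_under. It starts 70 to 175 mm up the slope from the lip's lowest position. Its slide is stiff: leave it alone.
- case: Glass food case fixed to the counter, 400 mm wide, 350 deep, 436 high; origin at the centre of its underside, x from sloping front to open back, z up. Rails 30 mm wide flank the window, 370 mm between centres, 12 mm proud of the pane. Under the lip the front is open for 45 mm or more along the slope, down to a wooden sill 85 mm above the counter.
- steamer: Bystander: steel steamer of stacked tiers with lid, 208 mm across (loop handles to 250 mm), 271 mm high, standing left of the case; origin at its underside.
- bowl: Bystander: white enamel bowl, 150 mm across, 60 mm high, in front on the left; origin at its underside.
- jar: Bystander: twist-cap glass jar, 70 mm across, 110 mm high, right of the case; origin at its underside.
- tea_glass: Bystander: tea glass, 60 mm across, 85 mm high, right of the case; origin at its underside.
- spatula: Bystander: bamboo spatula, 260 mm long, lying between robot and case.
- spoon: Bystander: steel spoon, 160 mm long, lying in front on the right.
- trivet: Bystander: round cast aluminium trivet with spokes on rubber feet, 152 mm across, 22 mm high, in front on the right; origin at its underside.

How it is judged (in metres and radians):
On the way:
1. the fingers push the lip from beneath while the window slides up past 50 mm of its travel (contact force between the fingers and window_c0 above 0.3 N and value of joint window above 0.05 m), for 0.1 s.
At the end, for the whole second after the job is handed in: The lip's left end is level with the clip's pointer along the slope to within 7 mm either way, the window at rest (under 5 mm/s) with the hand away; the clip has moved less than 6 mm and every bystander less than 30 mm (z of lip_end in the frame of clip_tip between -0.007 and 0.007 m and velocity of joint window between -0.005 and 0.005 m/s and distance of clip_tip from where it was at the start of the episode below 0.006 m and distance of each of steamer, bowl, jar, tea_glass, spatula, spoon, trivet from where it was at the start of the episode below 0.03 m); the robot touches nothing.
It fails at once if the lip is pinched: touched by the fingers on its lower layer and on its top or the pane at the same time (contact force between the fingers and window_c0 above 0.5 N and (contact force between the fingers and window_c1 above 0.5 N or contact force between the fingers and window_c2 above 0.5 N)).
It fails at once if the marker clip is shifted by 6 mm or more (distance of clip_tip from where it was at the start of the episode above 0.006 m).
It fails at once if a bystander is shifted, lifted or carried 30 mm or more (distance of any of steamer, bowl, jar, tea_glass, spatula, spoon, trivet from where it was at the start of the episode above 0.03 m).
It also fails if it takes over 45 s, if anything falls off the work surface, if the arm or the gripper's body presses on something with over 40 N, if the wrist force passes 120 N, or if a joint passes its speed limit or range.

## Robot

A 6-joint arm with a two-finger parallel gripper is mounted at the origin on the work surface. World frame = base frame: x ahead of the robot, y to its left, z up, the work surface at z = 0. Lengths are in mm, angles in rad, forces in N, time in s.
With the tool pointing down it reaches from about 350 to 875 mm from the base axis. Payload 4.2 kg.
Tool frame: the origin (TCP) lies on the mounting face of the last link; the fingertips stand 173 mm ahead of it and the grasp point (between the pads) lies grip_point_offset ahead of it (grip_point_offset is the distance from the TCP to the grasp point, in mm); z points along the fingers, y is the line along which they close (so a half turn about z gives the same grasp; the last joint's range is limited). The gripper opens to 85 mm and grips with 20 to 120 N. Pads are 22 mm wide; open, the fingers measure 114 mm over their backs; the gripper's body (76 mm by 85 mm) begins 54 mm behind the grasp point. The pads swing forward as they close: fully open they stand 13 mm farther back than shut.
Start: joints at [1.563, 0.385, 0.008, 0, -1.194, -0.259], TCP at [164.747, 602.875, 404.712] pointing down, gripper open.
Joint ranges: [-3.14, 3.14], [-1.21, 2.06], [-1.07, 1.41], [-3.16, 2.05], [-2.99, -0.16], [-3.1, 3.1]. Speed limits (rad/s): [2.79, 2.79, 3.14, 3.14, 3.14, 3.14].

## Interface

Orientations are given as a unit quaternion [x, y, z, w].
In Python, from bench import read_state, get_image, job_done, recognise, place_of, grip_point_offset gives the robot as it stands. The module is installed in compiled form; this text tells all that it offers.
- The arm moves only by the tool carry_out, never from a script. Its arguments are lists of equal length, an entry for each row: "slide": the shift along the tool's x, y, z in m, a list of three; "roll": the turn about the tool's z in degrees; "claw": the finger opening in m, from 0 to 0.0854. A call has 1 to 8 rows; each row is the pose to reach, as a shift and turn from the pose commanded when the call began, along the tool's axes at that moment; what a row does not reach only later rows make up. A row lasts 1/8 s, in which the tool goes at most 62.5 mm and 10.7 degrees, less where a joint would pass 70% of its speed; a pose out of reach is approached as far as the arm can. A call with a gripper value outside its range is refused whole. The fingers move at their own pace and stop on an object; the grip force is fixed at half the most. Time passes only in rows, so rows that repeat a pose let the fingers close. It gives the time, the measured TCP pose, the force, the opening and the grip force at its end, in the units of the state.
- read_state(): the state, without advancing time (a new reading comes with each control period).
- get_image(name): name is "scene" or "top"; returns a dict with "img" (420x560x3 uint8, red, green, blue), "z_map" (420x560 float32, mm along the optical axis (not along the pixel's ray), 0 where there is no reading), "mtx" (3x3 intrinsics, pixels), "world_from_camera" (4x4, takes a point from camera to world coordinates). Camera axes: x right, y up, looking along -z (the intrinsics and any distortion apply to the point x, -y, -z); pixel columns grow to the right and rows downward; lengths in mm; the calibration is good to about 2 mm. A picture is of the moment at which its call begins.
- job_done(): hands the job in; it is judged then, once.
Trained networks look in a picture, given as the dict that the camera call returned (one of the last four; its "shot" number tells which), for a name from the list of things; names that differ only in an ending like _2 or _b are one class to them, and where a whole thing is asked for, a point or a joint stands for the part that bears it (a point fixed in the world has none). Each returns a list of dicts, best first, with "conf" (0 to 1); they miss things now and then, are a little off and sometimes report something else, mostly with a low value. They report only what shows in the picture. A call takes as long as a camera call.
- recognise(picture, thing): "at" ([column, row] in pixels, amid what is visible of it).
- place_of(picture, thing): "at" ([column, row] in pixels: a listed point, or the origin of a listed thing).
The state is a dict: "clock": time; "joints": joint angles; "joint_vel": joint speeds; "joint_efforts": joint torques, N m; "position": TCP position; "ee_rot": TCP orientation; "contact_force": force on the tool from outside, world axes, zero at the start; "wrist_torque": the same for the moment, N m; "gripper_width": finger opening in mm; "grasp_force": force on a finger pad.
Only numpy, scipy, OpenCV 4.12 (cv2) and the standard library are available. Lean on these libraries where they do the work, as an engineer would, in place of code of your own. Each camera call takes 0.05 s, during which the arm holds its last target. There are 200 camera calls.

## Working session

There is one attempt and no reset: what is moved stays moved. The work goes in short steps, Python scripts to look and compute and a tool call to move; the robot and the scene stay as the last step left them, time stands still between calls to the robot, and variables do not carry over. Pictures are saved under pics/ and viewed, at most 10 in all, crops included, and the job is handed in when it is done.

Besides the shell and the picture viewer there is one more tool, called as a command line: name --pt "numbers of a row" for each row, then --argument value for the rest. carry_out: Moves the arm, as the interface text tells. Its arguments: {"type":"object","properties":{"slide":{"type":"array"},"roll":{"type":"array"},"claw":{"type":"array"}},"required":["slide","roll","claw"]}

```bash
mkdir -p pics; cat > h.py <<'E'
import numpy as np, cv2
from bench import *
from scipy.spatial.transform import Rotation as R
def w(p,at,r=2):
    c,q=int(round(at[0])),int(round(at[1])); z=p["z_map"][max(0,q-r):q+r+1,max(0,c-r):c+r+1]; z=z[z>0]
    if len(z)==0: return None
    z=np.median(z); K=p["mtx"]
    v=np.array([(at[0]-K[0,2])/K[0,0]*z,-(at[1]-K[1,2])/K[1,1]*z,-z,1]); return (p["world_from_camera"]@v)[:3].round(1)
E
python3 - <<'E'
from h import *
s=read_state(); print(s["position"],s["ee_rot"],s["gripper_width"],grip_point_offset)
ims=[]
for n in("scene","top"):
    p=get_image(n); ims.append(p["img"]); cv2.imwrite(f"pics/{n}0.png",p["img"][:,:,::-1])
    print(n,p["world_from_camera"].round(2).tolist())
    for t in("lip_under","lip_end","clip_tip","case","steamer","bowl","spatula","trivet","spoon","jar","tea_glass"):
        for d in place_of(p,t)[:1]: print(t,np.round(d["at"],1),round(d["conf"],2),w(p,d["at"]))
E
```

```text
[164.67104411 602.71266888 403.61369146] [ 9.91106810e-01 -1.33064317e-01 -9.66877084e-05  1.08113432e-03] 85.31057903951985 154.70000000000002
scene [[0.83, -0.47, 0.3, 864.18], [0.55, 0.71, -0.44, -494.29], [-0.0, 0.53, 0.85, 1108.17], [0.0, 0.0, 0.0, 1.0]]
lip_under [283.3 231. ] 0.64 [591.4 -38.1 157.5]
lip_end [308.8 183.3] 0.88 [517.4 242.6  -0.6]
clip_tip [333.5 174.5] 0.64 [634.7 141.4 244.9]
steamer [358.3 136.8] 0.71 [588.6 432.5 100.7]
bowl [269.5 147.6] 0.58 [318.9 297.5   4.7]
spatula [243.8 215. ] 0.96 [408.   15.4   2.5]
trivet [159.7 273.2] 0.76 [ 326.8 -290.8   19.6]
spoon [125.  336.4] 0.77 [ 368.8 -479.1   10.2]
jar [179.9 377.4] 0.92 [ 583.  -477.2   89.4]
tea_glass [357.  137.3] 0.71 [585.6 429.2  99.5]
top [[-0.02, 0.98, -0.19, 250.84], [-1.0, -0.01, 0.02, 6.79], [0.01, 0.19, 0.98, 1442.33], [0.0, 0.0, 0.0, 1.0]]
lip_under [281.1 180.4] 0.93 [579.6 -27.6 160.1]
lip_end [221.2 189.7] 0.59 [565.8 138.  118.7]
clip_tip [216.2 150.9] 0.54 [638.4 139.1 242. ]
steamer [ 96.8 203.9] 0.82 [506.9 439.6 229.1]
bowl [214.  153.1] 0.68 [630.8 144.  247.8]
trivet [370.1 278.9] 0.73 [ 319.  -283.2   20. ]
spoon [435.9 261.7] 0.94 [ 366.8 -483.3    4.9]
jar [426.8 198.3] 0.85 [ 541.7 -445.4   81.5]
tea_glass [404.1 177.2] 0.76 [ 608.2 -388.2   68.1]
```

View pics/scene0.png

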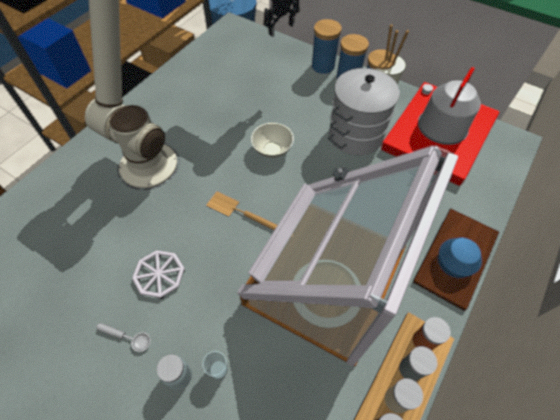

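View pics/top0.png

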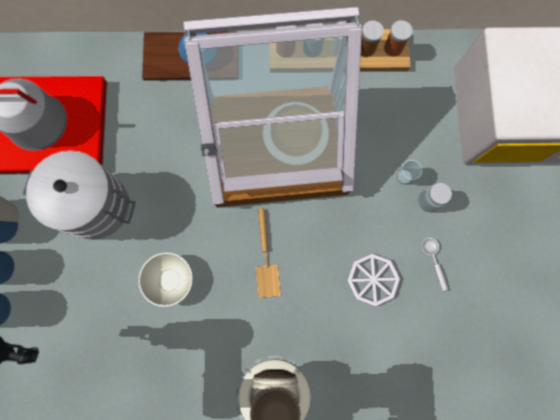

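The scene shows the case in the centre with its front to the robot. In the top view the lip runs along about (222..345, 180), and the clip is on the left rail at about (208,150). Next I'll triangulate these points and fit the lip line.

```bash
cat >> h.py <<'E'
def ray(p,at):
    K=p["mtx"]; M=p["world_from_camera"]; d=M[:3,:3]@np.array([(at[0]-K[0,2])/K[0,0],-(at[1]-K[1,2])/K[1,1],-1]); return M[:3,3],d/np.linalg.norm(d)
def tri(p,a,q,b):
    A=0;B=0
    rs=[ray(p,a),ray(q,b)]
    for o,d in rs: P=np.eye(3)-np.outer(d,d); A=A+P; B=B+P@o
    x=np.linalg.solve(A,B); return x.round(1),[round(float(np.linalg.norm((np.eye(3)-np.outer(d,d))@(x-o))),1) for o,d in rs]
def cloud(p):
    K=p["mtx"]; z=p["z_map"].astype(float); v,u=np.indices(z.shape)
    c=np.stack([(u-K[0,2])/K[0,0]*z,-(v-K[1,2])/K[1,1]*z,-z,np.ones_like(z)],-1)
    return (c@p["world_from_camera"].T)[...,:3]
E
python3 - <<'E'
from h import *
S=get_image("scene");T=get_image("top")
for t in("lip_under","lip_end","clip_tip","case"):
    a,b=place_of(S,t)[:3],place_of(T,t)[:3]
    print(t,[(np.round(d["at"],0).tolist(),round(d["conf"],2)) for d in a],[(np.round(d["at"],0).tolist(),round(d["conf"],2)) for d in b])
    for d in a:
        for e in b:
            x,r=tri(S,d["at"],T,e["at"])
            if max(r)<8: print("  ",x,r,d["conf"],e["conf"])
C=cloud(T)
for c in (232,256,280,304,332): print(c,[(r,*C[r,c].round(0).astype(int).tolist()) for r in range(168,202,3)])
cv2.imwrite("pics/t1.png",cv2.resize(T["img"][110:220,180:370,::-1],None,fx=4,fy=4,interpolation=cv2.INTER_CUBIC))
E
```

```text
lip_under [([283.0, 231.0], 0.84)] [([284.0, 179.0], 0.62)]
   [587.1 -34.3 147.5] [0.6, 0.6] 0.84 0.62
lip_end [([308.0, 188.0], 0.74)] [([222.0, 187.0], 0.64)]
   [567.6 134.5 138.8] [0.2, 0.2] 0.74 0.64
clip_tip [([217.0, 368.0], 0.72), ([332.0, 174.0], 0.59)] [([216.0, 150.0], 0.63)]
   [634.5 135.8 255. ] [1.9, 1.9] 0.59 0.63
case [] []
232 [(168, 614, 104, 168), (171, 609, 105, 155), (174, 602, 106, 149), (177, 596, 106, 142), (180, 585, 106, 148), (183, 575, 105, 156), (186, 567, 105, 156), (189, 557, 105, 164), (192, 582, 116, 18), (195, 559, 111, 82), (198, 550, 111, 82), (201, 542, 111, 78)]
256 [(168, 616, 40, 159), (171, 609, 40, 151), (174, 601, 40, 149), (177, 595, 41, 141), (180, 583, 40, 154), (183, 572, 40, 167), (186, 564, 40, 166), (189, 592, 44, 14), (192, 582, 44, 17), (195, 558, 43, 82), (198, 549, 43, 83), (201, 548, 44, 45)]
280 [(168, 615, -25, 158), (171, 610, -25, 146), (174, 602, -25, 143), (177, 591, -25, 153), (180, 581, -25, 160), (183, 572, -24, 161), (186, 599, -28, 19), (189, 589, -28, 22), (192, 565, -26, 84), (195, 556, -26, 84), (198, 554, -26, 55), (201, 554, -27, 13)]
304 [(168, 618, -92, 144), (171, 610, -92, 143), (174, 599, -91, 151), (177, 588, -90, 161), (180, 581, -90, 158), (183, 571, -89, 163), (186, 599, -100, 15), (189, 573, -95, 84), (192, 564, -94, 85), (195, 561, -96, 60), (198, 561, -99, 16), (201, 557, -100, -6)]
332 [(168, 618, -169, 140), (171, 607, -168, 148), (174, 598, -167, 153), (177, 587, -165, 163), (180, 578, -165, 163), (183, 605, -184, 20), (186, 580, -175, 87), (189, 572, -175, 82), (192, 567, -177, 65), (195, 569, -182, 20), (198, 564, -185, -1), (201, 555, -184, -1)]
```

View pics/t1.png

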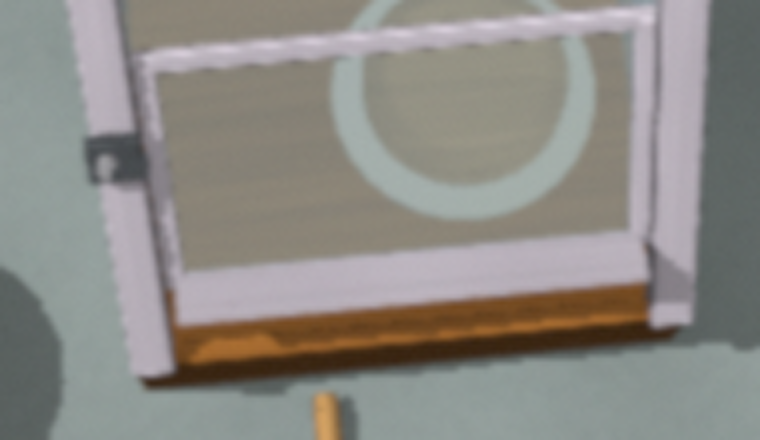

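Lip front edge: x≈567 at y≈-25, z≈163, with case yaw of about 4°. The clip is about 114 mm up the slope. I'll cross to a spot in front of the lip, right of its middle.

carry_out --pt "0.03 0.039 0" --pt "0.065 0.083 0" --pt "0.1 0.128 0" --pt "0.135 0.173 0" --pt "0.17 0.218 0" --pt "0.205 0.263 0" --pt "0.24 0.308 0" --pt "0.275 0.353 0" --roll '[-3,-6,-9,-12,-15,-18,-19.5,-19.5]' --claw '[0,0,0,0,0,0,0,0]'

```text
clock: 2.7
position: [337.1, 188.1, 405.2]
ee_rot: [0.999, 0.037, 0.001, -0.001]
contact_force: [0.8, 0.2, -0.1]
gripper_width: -0.1
grasp_force: 0.0
```

carry_out --pt "0.022 0.05 0" --pt "0.044 0.1 0" --pt "0.066 0.15 0" --pt "0.088 0.2 0" --pt "0.11 0.25 0.02" --pt "0.123 0.278 0.05" --pt "0.123 0.278 0.09" --pt "0.123 0.278 0.095" --roll '[0,0,0,0,0,0,0,0]' --claw '[0,0,0,0,0,0,0,0]'

```text
clock: 3.7
position: [479.2, -78.9, 307.4]
ee_rot: [0.999, 0.036, -0.003, 0.0]
contact_force: [0.8, -0.6, -0.4]
gripper_width: 0.2
grasp_force: 0.0
```

```bash
python3 - <<'E'
from h import *
s=read_state(); print(s["position"],s["contact_force"])
S=get_image("scene");T=get_image("top")
a=cv2.resize(S["img"][100:310,190:470,::-1],(800,600),interpolation=cv2.INTER_CUBIC)
cv2.imwrite("pics/s2.png",a); cv2.imwrite("pics/t2.png",cv2.resize(T["img"][110:290,180:420,::-1],(800,600),interpolation=cv2.INTER_CUBIC))
E
```

```text
[479.22857363 -78.91218596 307.40602009] [ 0.7755461  -0.55889708 -0.43613067]
```

View pics/s2.png

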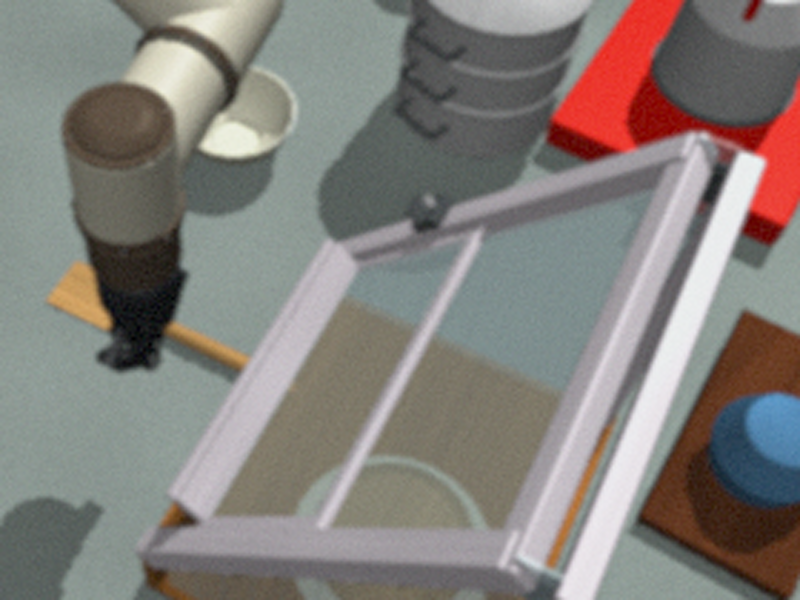

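View pics/t2.png

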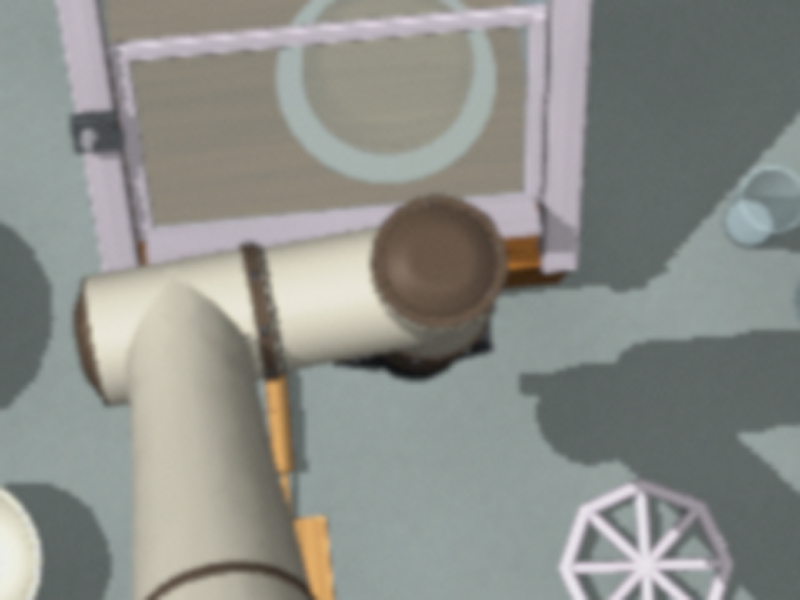

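The crops show the hand in front of the lip, right of its middle. In the top crop the arm covers part of the lip. The scene crop shows the lip's left end near (340,245) and the clip at (430,215), both clear. Now I'll approach to contact.

carry_out --pt "0.03 0 0" --pt "0.055 0 0" --pt "0.065 0 0" --pt "0.07 0 0" --pt "0.074 0 0" --pt "0.078 0 0" --roll '[0,0,0,0,0,0]' --claw '[0,0,0,0,0,0]'

```text
clock: 4.55
position: [557.6, -72.6, 310.0]
ee_rot: [0.999, 0.037, -0.0, -0.0]
contact_force: [-0.1, 0.2, -0.1]
gripper_width: -0.1
grasp_force: 0.0
```

Not touching yet; I'll edge in, then push up the slope.

carry_out --pt "0.004 0 0" --pt "0.008 0 0" --pt "0.012 0 0" --pt "0.016 0 0" --roll '[0,0,0,0]' --claw '[0,0,0,0]'

```text
clock: 5.05
position: [565.0, -72.4, 309.4]
ee_rot: [0.999, 0.036, -0.017, 0.0]
contact_force: [-37.8, 5.9, 28.7]
gripper_width: -0.2
grasp_force: 19.2
```

The finger has friction-locked against the front edge because I pushed purely horizontally. I'll ease off, then push along the slope.

carry_out --pt "-0.007 0 0" --pt "-0.004 0 -0.004" --pt "-0.001 0 -0.008" --pt "0.003 0 -0.012" --pt "0.006 0 -0.016" --pt "0.009 0 -0.019" --roll '[0,0,0,0,0,0]' --claw '[0,0,0,0,0,0]'

```text
clock: 5.8
position: [578.1, -71.3, 328.3]
ee_rot: [0.999, 0.036, -0.009, 0.0]
contact_force: [-18.3, 2.3, 10.9]
gripper_width: -0.0
grasp_force: 9.0
```

```bash
cat > m.py <<'E'
from h import *
import sys
S=get_image("scene")
for t in("lip_end","clip_tip","lip_under"):
    print(t,[(np.round(d["at"],1).tolist(),round(d["conf"],2)) for d in place_of(S,t)[:2]])
cv2.imwrite(f"pics/{sys.argv[1]}.png",cv2.resize(S["img"][130:280,230:430,::-1],(800,600),interpolation=cv2.INTER_CUBIC))
E
python3 m.py s3
```

```text
lip_end [([311.0, 188.8], 0.62)]
clip_tip [([334.1, 173.9], 0.51)]
lip_under [([289.8, 228.1], 0.94)]
```

View pics/s3.png

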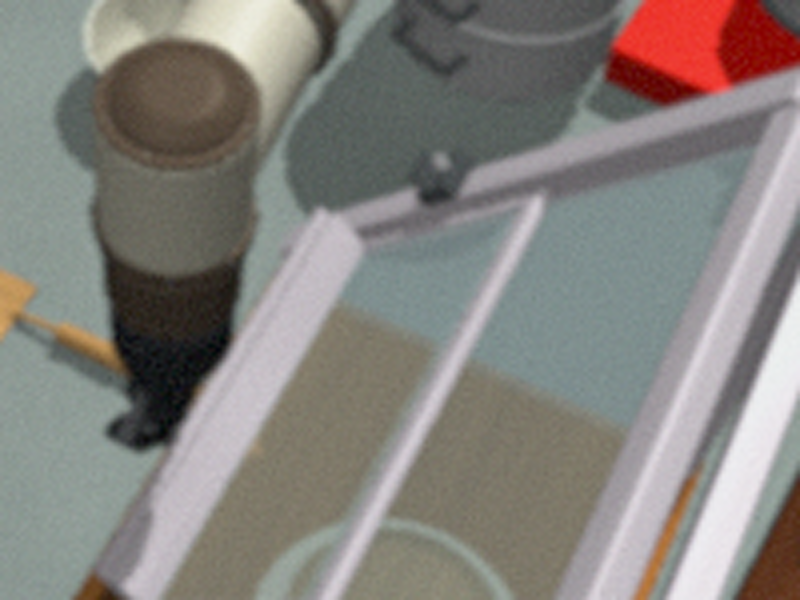

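The window is moving: the lip shifted about 20 mm up. I'll continue along the slope.

carry_out --pt "0.005 0 -0.007" --pt "0.01 0 -0.013" --pt "0.015 0 -0.019" --pt "0.02 0 -0.025" --pt "0.025 0 -0.031" --pt "0.03 0 -0.037" --pt "0.035 0 -0.043" --pt "0.04 0 -0.049" --roll '[0,0,0,0,0,0,0,0]' --claw '[0,0,0,0,0,0,0,0]'

```text
clock: 7.0
position: [619.0, -68.0, 377.7]
ee_rot: [0.999, 0.037, -0.007, -0.0]
contact_force: [-15.1, 2.3, 8.6]
gripper_width: 0.1
grasp_force: 7.6
```

```bash
python3 m.py s4
```

```text
lip_end [([327.0, 180.1], 0.93), ([158.5, 277.3], 0.47)]
clip_tip [([331.3, 172.6], 0.59)]
lip_under [([304.1, 226.0], 0.62)]
```

View pics/s4.png

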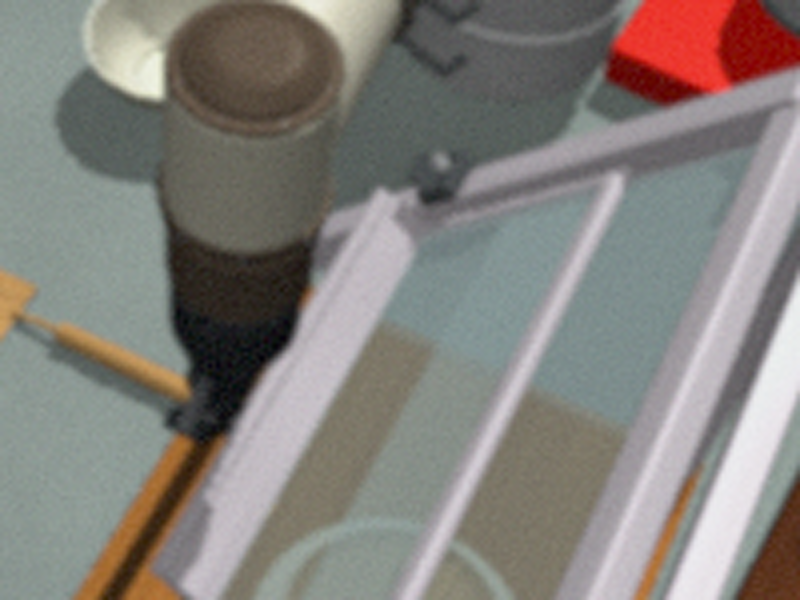

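In this crop the lip's left corner is at about (385,195), and the clip block at (415-465,155-205). I'll zoom in and compare their slope coordinates from depth.

```bash
cat > m2.py <<'E'
from h import *
import sys
S=get_image("scene");T=get_image("top")
a=.073; zs=np.array([.644*np.cos(a),.644*np.sin(a),.765]); xs=np.array([.765*np.cos(a),.765*np.sin(a),-.644]); ys=np.array([-np.sin(a),np.cos(a),0])
f=lambda P:(np.asarray(P)@np.stack([xs,ys,zs]).T).round(1)
for n,p in(("S",S),("T",T)):
    for t in("lip_end","clip_tip"):
        for d in place_of(p,t)[:2]: print(n,t,np.round(d["at"],1),round(d["conf"],2),f(w(p,d["at"])))
    C=f(cloud(p)); g=p["img"].astype(int).sum(2); x,y,s=C[...,0],C[...,1],C[...,2]
    c0=f([636,138,246])
    near=(abs(x-c0[0])<40)&(abs(y-c0[1]-10)<45)&(abs(s-c0[2])<50)
    D=near&(g<260); print(n,"c0",c0,"dark",D.sum(),np.percentile(C[D],[5,50,95],axis=0).tolist() if D.sum() else 0)
    # lip: points standing out from pane, per y strip
    for y0 in(40,70,90,100,110,120):
        m=(abs(y-y0)<4)&(g>330)&(abs(s-c0[2]+30)<70)&(abs(x-c0[0])<60)
        o=C[m]; print("  y",y0,o[np.argsort(o[:,0])][:8:2,[0,2]].tolist())
def z(p,r0,c0,n=40): return cv2.resize(p["img"][r0:r0+n,c0:c0+n,::-1],(400,400),interpolation=cv2.INTER_CUBIC)
cv2.imwrite(f"pics/{sys.argv[1]}.png",np.hstack([z(S,155,310),z(T,130,200)]))
E
python3 m2.py z5
```

```text
S lip_end [328.5 179.2] 0.7 [337.7  84.8 584.8]
S clip_tip [333.2 172.9] 0.62 [331.6  98.3 600.8]
S c0 [334.5  91.2 603.2] dark 122 [[330.4, 93.4, 593.8349999999999], [347.85, 101.19999999999999, 607.35], [358.49, 127.39500000000001, 618.785]]
  y 40 [[327.8, 583.6], [329.5, 576.5], [331.8, 583.8], [334.6, 581.4]]
  y 70 [[327.4, 582.7], [330.0, 582.7], [334.7, 581.7], [336.2, 588.8]]
  y 90 [[331.1, 578.3], [343.4, 588.9], [353.5, 585.9], [363.2, 586.9]]
  y 100 [[358.7, 619.5], [360.4, 619.3], [361.2, 573.9], [361.4, 626.7]]
  y 110 [[336.7, 606.1], [340.7, 611.3], [358.0, 618.1], [359.7, 637.2]]
  y 120 [[338.4, 606.7], [339.4, 598.0], [340.9, 600.3], [358.5, 618.3]]
T c0 [334.5  91.2 603.2] dark 0 0
  y 40 []
  y 70 []
  y 90 []
  y 100 []
  y 110 [[325.0, 600.0], [355.1, 565.6], [356.3, 577.1], [356.8, 545.5]]
  y 120 [[341.6, 590.1], [354.0, 572.9], [354.5, 522.1], [355.0, 540.9]]
```

View pics/z5.png

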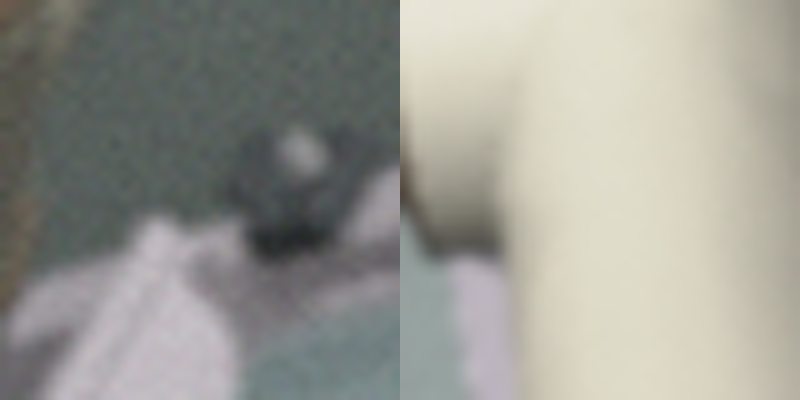

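Clip level is s≈601-606 and the lip end is at ≈583, so roughly 20 mm remain. I'll push 13 mm, back off, and measure with both views clear.

carry_out --pt "0.003 0 -0.004" --pt "0.006 0 -0.007" --pt "0.0085 0 -0.01" --pt "0.0085 0 -0.01" --pt "-0.02 0 -0.01" --pt "-0.08 0 -0.01" --pt "-0.14 0.0 -0.01" --pt "-0.2 0.0 -0.01" --roll '[0,0,0,0,0,0,0,0]' --claw '[0,0,0,0,0,0,0,0]'

```text
clock: 8.5
position: [421.3, -82.8, 387.6]
ee_rot: [0.999, 0.037, 0.0, 0.0]
contact_force: [-1.5, 1.1, 1.1]
gripper_width: 0.2
grasp_force: 0.0
```

```bash
python3 m2.py z6; python3 - <<'E'
from h import *
a=.073; zs=np.array([.644*np.cos(a),.644*np.sin(a),.765])
for k in range(3):
    S=get_image("scene");T=get_image("top")
    for t in("lip_end","clip_tip"):
        A,B=place_of(S,t)[:2],place_of(T,t)[:2]
        for d in A:
            for e in B:
                x,r=tri(S,d["at"],T,e["at"])
                if max(r)<6: print(t,np.round(d["at"],1),np.round(e["at"],1),x,r,(zs@x).round(1))
E
```

```text
S lip_end [327.9 180. ] 0.75 [332.9  74.7 593.3]
S clip_tip [332.6 173.1] 0.47 [330.8  97.2 599.8]
S c0 [334.5  91.2 603.2] dark 115 [[329.67, 92.0, 600.68], [347.2, 101.4, 607.6], [356.59, 126.13, 618.76]]
  y 40 [[328.1, 590.9], [329.1, 595.7], [331.3, 594.5], [333.3, 593.6]]
  y 70 [[328.2, 591.1], [329.8, 594.9], [331.1, 595.3], [335.7, 599.4]]
  y 90 [[329.4, 593.5], [337.8, 593.5], [343.6, 600.2], [351.7, 600.9]]
  y 100 [[348.0, 589.3], [361.1, 629.1], [361.4, 631.3], [361.6, 626.4]]
  y 110 [[340.3, 607.1], [358.4, 619.3], [360.4, 506.8], [360.9, 617.6]]
  y 120 [[337.8, 610.7], [339.5, 602.8], [341.7, 608.6], [344.6, 609.0]]
T lip_end [217.  154.6] 0.97 [362.1  93.7 575.9]
T lip_end [407.7 175. ] 0.69 [ 455.3 -462.7  389.7]
T clip_tip [216.5 146.8] 0.44 [356.9  91.6 602.9]
T c0 [334.5  91.2 603.2] dark 100 [[325.49, 92.3, 601.285], [341.85, 102.6, 606.55], [349.6, 124.23, 616.51]]
  y 40 [[321.2, 595.6], [324.5, 590.8], [327.7, 585.8], [328.8, 593.8]]
  y 70 [[321.1, 589.9], [323.2, 588.3], [325.9, 589.3], [327.4, 594.4]]
  y 90 [[361.9, 626.2], [362.3, 608.1], [363.4, 601.2], [363.7, 613.0]]
  y 100 [[351.0, 508.9], [352.8, 632.2], [353.8, 634.8], [354.3, 536.6]]
  y 110 [[327.5, 598.7], [341.5, 604.8], [353.3, 633.1], [353.8, 508.3]]
  y 120 [[333.0, 601.6], [334.1, 609.8], [335.5, 597.1], [336.1, 605.9]]
lip_end [328.9 176.8] [216.4 155.7] [626.5 137.8 233.7] [2.2, 2.2] 587.6
clip_tip [332.3 175.5] [217.4 151.1] [635.1 134.8 248.5] [0.8, 0.8] 604.3
clip_tip [332.7 174.7] [218.7 151.8] [634.1 132.8 252.1] [1.7, 1.7] 606.4
lip_end [328.1 177.4] [219.8 154.9] [627.  129.  240.7] [1.3, 1.3] 592.9
clip_tip [331.1 171.6] [218.6 155.1] [625.5 133.9 257.2] [3.9, 3.9] 604.8
```

View pics/z6.png

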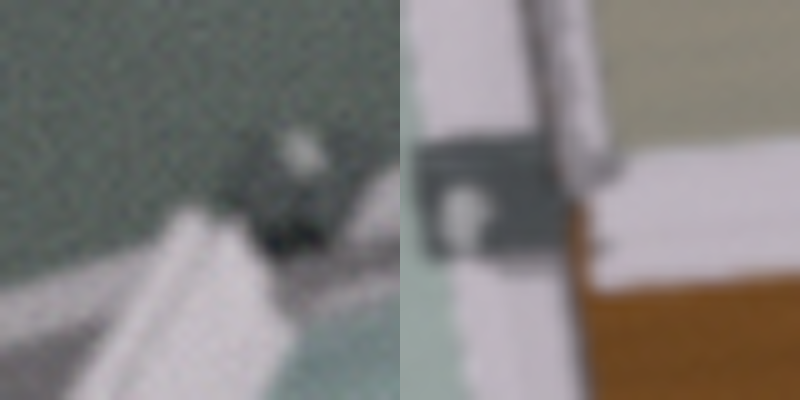

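Clip s≈605 and lip end ≈594, so about 11 mm remain. The crops agree: in the top one the lip's front edge sits below the block. I'll re-engage and push that.

carry_out --pt "0.06 0 0.002" --pt "0.12 0 0.002" --pt "0.175 0 0.002" --pt "0.199 0 0.002" --pt "0.205 0 0.0" --pt "0.209 0 -0.003" --pt "0.2125 0 -0.006" --pt "0.2155 0 -0.009" --roll '[0,0,0,0,0,0,0,0]' --claw '[0,0,0,0,0,0,0,0]'

```text
clock: 10.7
position: [637.2, -66.7, 397.6]
ee_rot: [0.999, 0.037, -0.001, -0.0]
contact_force: [-5.2, 1.6, 1.8]
gripper_width: 0.4
grasp_force: 2.9
```

carry_out --pt "0 0 0" --roll '[0]' --claw '[0]'

```text
clock: 10.82
position: [637.5, -66.7, 398.3]
ee_rot: [0.999, 0.037, 0.0, 0.0]
contact_force: [-4.2, 1.7, 2.6]
gripper_width: -0.1
grasp_force: 2.5
```

carry_out --pt "-0.01 0 0" --pt "-0.06 0 0" --pt "-0.12 0 0" --pt "-0.18 0 0" --pt "-0.2 0 0" --roll '[0,0,0,0,0]' --claw '[0,0,0,0,0]'

```text
clock: 11.45
position: [435.4, -81.9, 397.8]
ee_rot: [0.999, 0.037, 0.002, -0.0]
contact_force: [0.4, 0.6, 0.0]
gripper_width: 0.3
grasp_force: 0.0
```

```bash
python3 m2.py z7; python3 - <<'E'
from h import *
a=.073; zs=np.array([.644*np.cos(a),.644*np.sin(a),.765])
for k in range(5):
    S=get_image("scene");T=get_image("top")
    for t in("lip_end","clip_tip"):
        A,B=place_of(S,t)[:2],place_of(T,t)[:2]
        for d in A:
            for e in B:
                x,r=tri(S,d["at"],T,e["at"])
                if max(r)<6: print(t,np.round(d["at"],1),np.round(e["at"],1),x,r,(zs@x).round(1))
E
```

```text
S lip_end [335.3 177.3] 0.77 [336.1  81.6 615.3]
S clip_tip [333.7 174.5] 0.68 [333.7  93.3 604. ]
S c0 [334.5  91.2 603.2] dark 76 [[329.875, 96.775, 602.4], [347.85, 107.75, 614.4], [355.275, 128.4, 619.225]]
  y 40 [[328.6, 612.9], [331.6, 612.0], [332.0, 614.0], [334.8, 613.5]]
  y 70 [[327.5, 612.7], [330.1, 606.0], [331.7, 612.6], [334.2, 610.9]]
  y 90 [[328.6, 613.5], [330.7, 604.6], [341.3, 617.8], [358.0, 617.7]]
  y 100 [[339.5, 605.7], [346.7, 605.1], [352.3, 610.3], [360.1, 534.2]]
  y 110 [[339.1, 611.4], [342.0, 608.9], [359.9, 635.0], [360.3, 507.0]]
  y 120 [[338.5, 609.6], [340.0, 597.0], [340.9, 610.0], [346.4, 605.7]]
T lip_end [218.6 148. ] 0.56 [333.8  84.6 612.9]
T c0 [334.5  91.2 603.2] dark 104 [[325.015, 92.7, 601.0], [342.85, 102.75, 607.35], [351.19, 124.385, 617.085]]
  y 40 [[323.7, 612.0], [326.6, 606.8], [326.8, 607.4], [327.9, 612.3]]
  y 70 [[323.2, 609.5], [324.9, 607.8], [326.3, 607.1], [326.5, 609.9]]
  y 90 [[334.0, 612.9], [362.4, 617.1], [363.7, 642.8], [364.0, 615.5]]
  y 100 [[352.3, 575.6], [353.9, 520.6], [354.1, 552.5], [354.5, 509.9]]
  y
[... 175 characters left out ...]
. ] [645.8 145.6 226.4] [0.2, 0.2] 594.8
clip_tip [334.4 173.7] [215.7 149.3] [638.2 138.6 254.3] [0.6, 0.6] 611.0
clip_tip [334.4 173.7] [216.5 148.3] [639.4 136.  258.1] [0.8, 0.8] 614.5
lip_end [334.4 179.2] [214.7 147.1] [645.8 139.6 237. ] [5.7, 5.7] 602.6
lip_end [335.  177.4] [216.9 152.2] [638.9 139.6 235.7] [2.5, 2.5] 597.2
clip_tip [334.4 171.9] [219.2 151.6] [634.  132.8 262.7] [5.2, 5.2] 614.4
lip_end [336.5 176.6] [215.3 149.1] [643.7 141.8 241.6] [0.4, 0.4] 604.9
clip_tip [335. 173.] [216.  152.1] [635.1 140.9 250.8] [3.3, 3.3] 606.4
lip_end [334.5 177.6] [218.8 148. ] [643.4 131.4 248.9] [0.6, 0.6] 609.8
clip_tip [331.3 174.6] [219.5 152.7] [631.2 130.5 253.1] [1.5, 1.5] 605.2
```

View pics/z7.png

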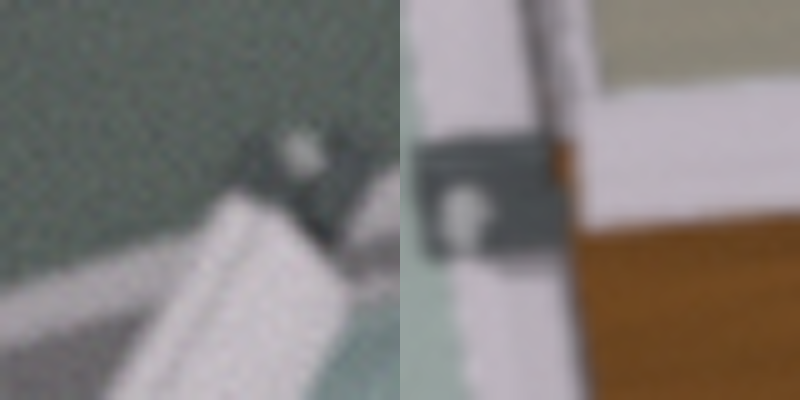

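The lip moved about 18 mm, so it may now be above the clip. I need the pointer's position precisely, so I'll average depth over several frames and compare by projection.

```bash
cat > m3.py <<'E'
from h import *
a=.073; zs=np.array([.644*np.cos(a),.644*np.sin(a),.765]); xs=np.array([.765*np.cos(a),.765*np.sin(a),-.644]); ys=np.array([-np.sin(a),np.cos(a),0])
B=np.stack([xs,ys,zs])
def avg(n,k=8):
    P=[get_image(n) for _ in range(k)]; p=dict(P[0]); z=np.stack([q["z_map"] for q in P]); p["z_map"]=np.median(z,0); p["img"]=np.mean([q["img"] for q in P],0); return p
def proj(p,c):
    v=np.linalg.inv(p["world_from_camera"])@np.r_[np.asarray(c)@B,1]; K=p["mtx"]; return np.round([K[0,2]-K[0,0]*v[0]/v[2],K[1,2]+K[1,1]*v[1]/v[2]],2)
E
python3 - <<'E'
from m3 import *
T=avg("top");S=avg("scene"); np.savez("avg.npz",T=T["img"],S=S["img"])
C=(cloud(T)@B.T).round(0).astype(int); g=T["img"].mean(2).round(0).astype(int)
for c in(206,211,214,215,216,217,220,230): print("T",c,[(r,g[r,c],*C[r,c].tolist()) for r in range(141,158)])
C=(cloud(S)@B.T).round(0).astype(int); g=S["img"].mean(2).round(0).astype(int)
for r in range(168,183): print("S",r,[(c,g[r,c],*C[r,c].tolist()) for c in range(330,346,1)])
for s in(600,606,612): print(s,"T",proj(T,(332.5,88,s)),"S",proj(S,(332.5,88,s)),"lipcorner T",proj(T,(327.5,84,s)),"S",proj(S,(327.5,84,s)))
E
```

```text
T 206 [(141, np.int64(183), 359, 116, 621), (142, np.int64(170), 360, 117, 618), (143, np.int64(134), 357, 117, 616), (144, np.int64(92), 352, 117, 617), (145, np.int64(82), 347, 116, 617), (146, np.int64(86), 344, 116, 616), (147, np.int64(84), 343, 117, 613), (148, np.int64(106), 344, 117, 610), (149, np.int64(142), 341, 117, 609), (150, np.int64(154), 337, 117, 608), (151, np.int64(154), 335, 117, 606), (152, np.int64(151), 335, 118, 603), (153, np.int64(148), 336, 118, 600), (154, np.int64(138), 334, 118, 598), (155, np.int64(136), 344, 120, 589), (156, np.int64(168), 358, 122, 577), (157, np.int64(181), 359, 123, 573)]
T 211 [(141, np.int64(174), 360, 104, 620), (142, np.int64(159), 359, 104, 617), (143, np.int64(118), 354, 104, 617), (144, np.int64(86), 351, 104, 616), (145, np.int64(80), 346, 104, 616), (146, np.int64(76), 343, 104, 615), (147, np.int64(75), 344, 104, 611), (148, np.int64(74), 343, 105, 609), (149, np.int64(75), 345, 105, 605), (150, np.int64(76), 342, 105, 604), (151, np.int64(76), 338, 105, 603), (152, np.int64(76), 332, 105, 604), (153, np.int64(77), 327, 1
[... 12155 characters left out ...]
 63, 618), (334, np.int64(188), 338, 65, 619), (335, np.int64(192), 341, 67, 619), (336, np.int64(192), 343, 70, 618), (337, np.int64(192), 346, 72, 619), (338, np.int64(194), 348, 75, 619), (339, np.int64(194), 351, 77, 619), (340, np.int64(193), 354, 81, 618), (341, np.int64(187), 356, 83, 619), (342, np.int64(174), 359, 85, 619), (343, np.int64(152), 361, 87, 620), (344, np.int64(123), 370, 98, 610), (345, np.int64(112), 371, 99, 612)]
600 T [217.86 152.71] S [331.58 175.89] lipcorner T [219.4  153.63] S [329.8  175.64]
606 T [217.57 150.7 ] S [333.1  175.41] lipcorner T [219.12 151.62] S [331.31 175.17]
612 T [217.28 148.68] S [334.63 174.94] lipcorner T [218.83 149.6 ] S [332.84 174.69]
```

Averaged depth is clear. The blade mid is at s≈602.5 and the lip end at ≈612, so the window is about 9.7 mm too high. I'll correct by pressing down on the lip's top layer only, from above, with fingertips behind the step and the underside untouched.

carry_out --pt "0 0 -0.04" --pt "0.02 0 -0.08" --pt "0.07 0 -0.082" --pt "0.13 0 -0.082" --pt "0.19 0 -0.082" --pt "0.23 0 -0.082" --pt "0.244 0 -0.06" --pt "0.244 0 -0.035" --roll '[0,0,0,0,0,0,0,0]' --claw '[0,0,0,0,0,0,0,0]'

```text
clock: 15.05
position: [682.3, -63.4, 429.0]
ee_rot: [0.999, 0.037, -0.001, -0.0]
contact_force: [0.3, -0.2, 0.1]
gripper_width: 0.2
grasp_force: 0.0
```

carry_out --pt "0 0 0" --pt "0 0 0.001" --roll '[0,0]' --claw '[0,0]'

```text
clock: 15.3
position: [681.5, -63.6, 431.8]
ee_rot: [0.999, 0.037, 0.001, 0.0]
contact_force: [-0.4, 0.3, 1.2]
gripper_width: -0.6
grasp_force: 0.0
```

carry_out --pt "0 0 0.004" --pt "0 0 0.006" --pt "0 0 0.008" --roll '[0,0,0]' --claw '[0,0,0]'

```text
clock: 15.68
position: [681.9, -63.5, 423.0]
ee_rot: [0.999, 0.037, 0.0, -0.0]
contact_force: [0.6, 0.8, 0.1]
gripper_width: 0.0
grasp_force: 0.0
```

carry_out --pt "-0.0005 0 0.001" --pt "-0.001 0 0.002" --roll '[0,0]' --claw '[0,0]'

```text
clock: 15.92
position: [681.1, -63.5, 421.0]
ee_rot: [0.999, 0.037, 0.0, 0.0]
contact_force: [0.7, -0.0, 2.2]
gripper_width: -0.1
grasp_force: 0.9
```

Contact found. I'll push down the slope by about 8 mm, then measure.

carry_out --pt "-0.001 0 0.0015" --pt "-0.002 0 0.003" --pt "-0.0035 0 0.0045" --pt "-0.005 0 0.006" --pt "-0.005 0 0.006" --roll '[0,0,0,0,0]' --claw '[0,0,0,0,0]'

```text
clock: 16.55
position: [675.9, -64.0, 414.5]
ee_rot: [0.999, 0.037, -0.0, 0.0]
contact_force: [1.9, 1.9, 3.8]
gripper_width: 0.1
grasp_force: 1.6
```

```bash
cat > m4.py <<'E'
from m3 import *
S=avg("scene"); C=cloud(S)@B.T; x,y,s=C[...,0],C[...,1],C[...,2]; g=S["img"].mean(2)
m=lambda q:(q.sum(),np.percentile(s[q],[20,50,80]).round(1))
print("lip lower top",m((x>329.5)&(x<334.5)&(y>15)&(y<85)&(s>580)&(s<630)&(g>150)))
print("lip upper top",m((x>338)&(x<352)&(y>15)&(y<82)&(s>585)&(s<640)&(g>150)))
print("blade/block low face",m((x>332)&(x<345)&(y>92)&(y<108)&(s>590)&(s<612)&(g<100)))
E
python3 m4.py
```

```text
Traceback (most recent call last):
  File "m4.py", line 4, in <module>
    print("lip lower top",m((x>329.5)&(x<334.5)&(y>15)&(y<85)&(s>580)&(s<630)&(g>150)))
                          ~^^^^^^^^^^^^^^^^^^^^^^^^^^^^^^^^^^^^^^^^^^^^^^^^^^^^^^^^^^^
  File "m4.py", line 3, in <lambda>
    m=lambda q:(q.sum(),np.percentile(s[q],[20,50,80]).round(1))
                        ~~~~~~~~~~~~~^^^^^^^^^^^^^^^^^
IndexError: index -1 is out of bounds for axis 0 with size 0
```

The arm hides the lip from the scene camera. I'll add the last 1.3 mm, then lift off and back away to measure.

carry_out --pt "-0.001 0 0.001" --pt "-0.001 0 0.001" --pt "0 0 -0.015" --pt "0 0 -0.06" --pt "-0.06 0 -0.075" --pt "-0.12 0 -0.075" --pt "-0.18 0 -0.075" --pt "-0.24 0 -0.075" --roll '[0,0,0,0,0,0,0,0]' --claw '[0,0,0,0,0,0,0,0]'

```text
clock: 17.95
position: [434.5, -81.7, 489.7]
ee_rot: [0.999, 0.037, -0.001, -0.0]
contact_force: [-0.5, 0.4, 0.3]
gripper_width: -0.5
grasp_force: 0.0
```

```bash
python3 m4.py; python3 - <<'E'
from m3 import *
T=avg("top"); C=(cloud(T)@B.T).round(0).astype(int)
for c in(214,216,222,230): print(c,[(r,*C[r,c].tolist()) for r in range(147,157)])
for t in ("steamer","bowl","trivet","spatula","spoon","jar"):
    print(t,[(np.round(d["at"]),round(d["conf"],2)) for d in place_of(get_image("top"),t)[:1]])
E
```

```text
lip lower top (np.int64(39), array([602.9, 603.5, 604. ]))
lip upper top (np.int64(99), array([609.1, 609.6, 610.2]))
blade/block low face (np.int64(19), array([604.7, 604.9, 605.5]))
214 [(147, 343, 97, 611), (148, 343, 97, 608), (149, 345, 98, 604), (150, 341, 98, 603), (151, 336, 97, 604), (152, 331, 97, 604), (153, 326, 97, 604), (154, 327, 98, 601), (155, 358, 101, 578), (156, 358, 102, 575)]
216 [(147, 549, 111, 486), (148, 548, 112, 483), (149, 345, 92, 604), (150, 340, 92, 604), (151, 336, 92, 604), (152, 330, 92, 604), (153, 326, 92, 604), (154, 327, 93, 600), (155, 361, 96, 576), (156, 359, 97, 574)]
222 [(147, 346, 77, 608), (148, 339, 76, 609), (149, 335, 77, 608), (150, 335, 77, 606), (151, 334, 77, 603), (152, 333, 77, 601), (153, 325, 77, 603), (154, 326, 78, 599), (155, 325, 78, 597), (156, 526, 95, 467)]
230 [(147, 341, 56, 609), (148, 338, 56, 608), (149, 332, 56, 608), (150, 333, 57, 605), (151, 333, 57, 602), (152, 327, 57, 602), (153, 326, 57, 600), (154, 326, 57, 597), (155, 527, 71, 467), (156, 524, 71, 466)]
steamer [(array([ 97., 207.]), 0.63)]
bowl [(array([169., 277.]), 0.8)]
trivet [(array([371., 276.]), 0.69)]
spatula [(array([265., 254.]), 0.64)]
spoon [(array([435., 264.]), 0.86)]
jar [(array([429., 201.]), 0.76)]
```

Lip end 603.5 against pointer 603, so they are level. The hand is away and the bystanders haven't moved. Handing in.

```bash
python3 -c "
from bench import *
print(job_done())"
```

```text
the job is handed in; nothing more can be done
None
```

The window's lip is level with the clip pointer to within about 1 mm by my depth measurement, the hand is away, and the job is handed in; the upward push overshot by about 10 mm, which I corrected by pressing down on the lip's top layer only, never pinching.

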